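# Switch on the bench cooling fan

## Task

Switch on the cooling fan: on the unit with the round fan guard, flip the blue-capped toggle switch past its centre so that it snaps over to the side of the green dot. Leave the switches of the tube heater (red cap) and the tube mixer (yellow cap) as they are, and take your hand away at the end.

Things in the scene. Friction and masses are not known exactly. Their poses are not given: they have to be found in the camera images.
- fan_unit: Cooling fan: fixed white box 150 (its x) x 120 (y) x 60 mm high; round steel fan guard, 75 mm wide, 11 mm high, on top, 36 mm along own +x. Origin: centre of underside, z up; blue-strip front faces own -x, roughly the robot. Toggle pivot at own (-40, 0, 64) mm. Top is flat and free 50 mm to either side (own y) of it. Black dot 43 mm to own -y of the pivot (off), green dot 43 mm to +y (on).
- fan_switch (a joint): Blue-capped toggle, rad: 0 off, leaning 20 deg to fan unit's own -y; 0.35 upright; 0.70 on, leaning 20 deg to own +y. Steel bat 8 mm thick, ball cap 14 mm wide, its centre 36 mm from the pivot. An over-centre spring snaps it to the nearer end; about 4 to 6 N sideways at the cap starts it, less towards the centre; hard stops at both ends. Starts off.
- heater_switch (a joint): Red-capped toggle of the tube heater, same place on its box, rad, counted the other way: 0 on (leaning to its green dot), 0.70 off. Starts on, must stay on. The box is like the fan's but carries a black block with tubes, up to 36 mm above its top. Fan, heater and mixer boxes stand in a row along y, at least 160 mm between centres; which stands where changes.
- mixer_switch (a joint): Yellow-capped toggle of the tube mixer, same place on its box, counted like the fan's (0 off, 0.70 on); starts off, must stay off. The box is like the fan's but carries a black rubber cup, 30 mm above its top.

How it is judged (in metres and radians):
At the end, for the whole second after the job is handed in: The fan's switch rests at its on side (over 0.6 of 0.70 rad), the heater's switch is still on (under 0.2 rad) and the mixer's still off (under 0.2 rad) (value of joint fan_switch above 0.6 rad and velocity of joint fan_switch below 0.2 rad/s and value of joint each of heater_switch, mixer_switch below 0.2 rad); the robot touches nothing.
It fails at once if the heater's switch is flipped (value of joint heater_switch above 0.35 rad).
It fails at once if the mixer's switch is flipped (value of joint mixer_switch above 0.35 rad).
It also fails if it takes over 29 s, if anything falls off the work surface, if the arm or the gripper's body presses on something with over 40 N, if the wrist force passes 120 N, or if a joint passes its speed limit or range.

## Robot

A 7-joint arm with a two-finger parallel gripper is mounted at the origin on the work surface. World frame = base frame: x ahead of the robot, y to its left, z up, the work surface at z = 0. Lengths are in mm, angles in rad, forces in N, time in s.
With the tool pointing down it reaches from about 400 to 850 mm from the base axis. Payload 4.5 kg.
Tool frame: the origin (TCP) lies between the finger pads; the fingertips stand 22 mm ahead of it and the grasp point (between the pads) lies 3 mm ahead of it; z points along the fingers, y is the line along which they close (so a half turn about z gives the same grasp; the last joint's range is limited). The gripper opens to 88 mm and grips with 3 to 60 N. Pads are 18 mm wide; open, the fingers measure 123 mm over their backs; the gripper's body (75 mm by 187 mm) begins 45 mm behind the grasp point.
Start: joints at [-1.228, 0.689, -0.195, 1.565, 0.157, 0.902, -0.215], TCP at [189.927, 595.465, 260.743] pointing down, gripper open.
Joint ranges: [-3.01, 3.01], [-0.46, 2.08], [-1.47, 1.51], [0.13, 2.56], [-1, 4.14], [0.04, 2.09], [-2.66, 2.66]. Speed limits (rad/s): [2.57, 2.57, 3.14, 3.14, 3.14, 3.14, 3.14].

## Interface

Orientations are given as a unit quaternion [w, x, y, z].
In Python, from plant import monitor, optics, job gives the robot as it stands. The module is installed in compiled form; this text tells all that it offers.
- The arm moves only by the shell command python3 -m handwheel 'ROWS' [FORCE]. ROWS is JSON, a list of rows, each a list of 5 numbers: the closure, from 0 (fully open) to 1 (shut), then the shift along the tool's x, y, z in cm, then the turn about the tool's z in rad. A call has 1 to 8 rows; each row shifts and turns the commanded pose from where the row before left it, along the tool's axes as they then stand; what a row does not reach is not made up. A row lasts 1/10 s, in which the tool goes at most 50 mm and 8.59 degrees, less where a joint would pass 70% of its speed; a pose out of reach is approached as far as the arm can. A call is refused whole if a number of a shift passes 5 or a number of a turn 0.15, either way. A call with a gripper value outside its range is refused whole. The fingers move at their own pace and stop on an object; FORCE is the grip in N (left out, the last holds). Time passes only in rows, so rows that do not move let the fingers close. It gives the time, the measured TCP pose, the force, the opening and the grip force at its end, in the units of the state.
- monitor.observe(): the state, without advancing time (a new reading comes with each control period).
- optics.capture(name): name is "side" or "top" or "wrist"; returns a dict with "img" (384x512x3 uint8, red, green, blue), "camera_matrix" (3x3 intrinsics, pixels), "world_to_cam" (4x4, takes a point from world to camera coordinates); the wrist camera has in their place "tool_from_camera" (4x4, takes a point from camera to tool coordinates, whose origin is the TCP and whose axes are the flange's). Camera axes: x right, y down, z forward; pixel columns grow to the right and rows downward; lengths in mm; the calibration is good to about 2 mm. The wrist camera is an equidistant fisheye: a pixel r from the principal point sees the ray r / f radians off the axis. A picture is of the moment at which its call begins: read the wrist's pose just before it. There is no depth.
- job.job_done(): hands the job in; it is judged then, once.
The state is a dict: "time_s": time; "joints": joint angles; "joint_velocities": joint speeds; "tau": joint torques, N m; "tool_pos": TCP position; "tool_rot": TCP orientation; "force": force on the tool from outside, world axes, zero at the start; "torque": the same for the moment, N m; "gripper_width": opening from 0.0 (shut) to 1.0 (fully open); "gripper_force": force on a finger pad.
Only numpy, scipy, OpenCV 4.12 (cv2) and the standard library are available. Lean on these libraries where they do the work, as an engineer would, in place of code of your own. Each camera call takes 0.05 s, during which the arm holds its last target. There are 200 camera calls.

## Working session

There is one attempt and no reset: what is moved stays moved. The work goes in short steps, Python scripts to look and compute and a shell command to move; the robot and the scene stay as the last step left them, time stands still between calls to the robot, and variables do not carry over. Pictures are saved under pics/ and viewed, at most 10 in all, crops included, and the job is handed in when it is done.

```bash
mkdir -p pics; python3 - <<'E'
from plant import monitor, optics
import cv2,numpy as np
s=monitor.observe();print(s)
for n in("top","side"):
    d=optics.capture(n);cv2.imwrite(f"pics/{n}.png",d["img"][:,:,::-1]);np.savez(f"{n}.npz",**d)
    print(n,d["camera_matrix"].tolist(),d["world_to_cam"].round(4).tolist())
E
```

```text
{'time_s': 0.0, 'joints': array([-1.22818324,  0.68997682, -0.1944943 ,  1.56634486,  0.15729301,
        0.90249831, -0.21508757]), 'joint_velocities': array([ 4.79613419e-04,  4.22835820e-04, -1.48481248e-03, -1.17555389e-03,
       -3.12924466e-04,  1.34406780e-03,  2.61200490e-05]), 'tau': array([ 2.84855460e-04, -5.27555251e+01, -1.26682207e+00, -1.53427684e+01,
       -5.26627398e-02,  6.42280225e-03,  1.57925165e-04]), 'tool_pos': array([189.82788637, 594.85139297, 259.913744  ]), 'tool_rot': array([-7.10708961e-05,  1.53755424e-01,  9.88108509e-01, -9.16121642e-04]), 'force': array([ 0.1158177 , -0.30533648, -0.16612115]), 'torque': array([-0.00999248,  0.00794421, -0.04260465]), 'gripper_force': 0.0, 'gripper_width': 1.002699164805743}
top [[432.970334013237, 0.0, 260.3399513655552], [0.0, 432.970334013237, 197.11600894283544], [0.0, 0.0, 1.0]] [[-0.0187, -0.9998, 0.0085, -4.4145], [-0.9954, 0.0178, -0.0939, 528.2344], [0.0937, -0.0102, -0.9955, 940.6916], [0.0, 0.0, 0.0, 1.0]]
side [[430.0721309206118, 0.0, 256.8220202138561], [0.0, 430.0721309206118, 191.07578691481416], [0.0, 0.0, 1.0]] [[0.9914, -0.1306, 0.0126, -546.029], [-0.0771, -0.6579, -0.7491, 105.1033], [0.1061, 0.7417, -0.6623, 885.6717], [0.0, 0.0, 0.0, 1.0]]
```

View pics/top.png

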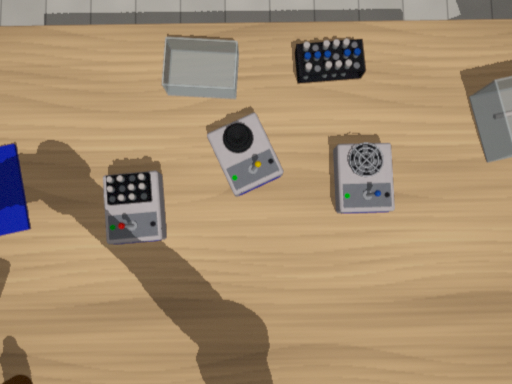

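View pics/side.png

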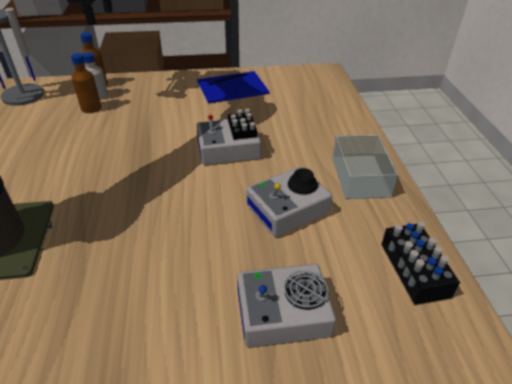

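Fan is at the right of the top picture (guard ~(366,158), blue cap ~(378,193), green dot ~(347,196)); in the side picture it is in front, blue cap (263,289). An enlarged crop follows for accurate pixels.

```bash
python3 - <<'E'
import cv2
im=cv2.imread("pics/top.png")[130:225,325:405];cv2.imwrite("pics/c.png",cv2.resize(im,None,fx=6,fy=6,interpolation=cv2.INTER_CUBIC))
E
```

```text
(no output)
```

View pics/c.png

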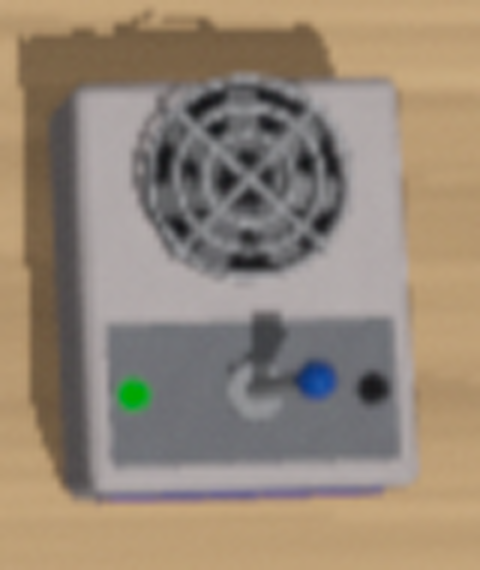

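```bash
cat > h.py <<'E'
import numpy as np
def bp(d,px,z):
    K,T=d["camera_matrix"],d["world_to_cam"];R,t=T[:3,:3],T[:3,3]
    o=-R.T@t;r=R.T@np.linalg.inv(K)@[px[0],px[1],1];return o+r*(z-o[2])/r[2]
E
python3 - <<'E'
import numpy as np
from h import bp
d=np.load("top.npz")
P={}
for n,(u,v),z in[("green",(133,395),60),("black",(373,388),60),("pivot",(257,390),62),("cap",(317,380),98),("guard",(247,175),71)]:
    P[n]=bp(d,(325+(u-2.5)/6,130+(v-2.5)/6),z);print(n,P[n].round(1))
g,b=P["green"],P["black"];print("dots",np.linalg.norm(g-b),"yaw",np.arctan2(-(g-b)[0],(g-b)[1]),"mid",(g+b)/2,"guard dist",np.linalg.norm((P["guard"]-P["pivot"])[:2]))
s=np.load("side.npz")
for q,z in[((263,289.5),98),((258,276),60),((265,318.5),60)]:print(bp(s,q,z).round(1))
E
```

```text
green [ 525.1 -199.8   60. ]
black [ 526.1 -286.2   60. ]
pivot [ 525.9 -243.9   62. ]
cap [ 525.6 -255.5   98. ]
guard [ 602.3 -241.3   71. ]
dots 86.4471847460546 yaw 0.01136967858134227 mid [ 525.59532378 -243.02581128   60.        ] guard dist 76.465756720019
[ 526.2 -253.1   98. ]
[ 526.2 -197.    60. ]
[ 526.1 -282.1   60. ]
```

```bash
python3 -m handwheel '[[1,-5,0,0,-0.103],[1,-5,0,0,-0.103],[1,-5,0,0,-0.103],[1,-4,-4,0,0],[1,-3,-4,0,0],[1,-3,-4,0,0],[1,-3,-4,0,0],[1,-3,-4,0,0]]' 20
```

```text
time_s: 0.9
tool_pos: [492.5, 367.6, 260.4]
tool_rot: [-0.0, -0.0, 1.0, -0.0]
force: [0.9, 0.8, -0.6]
gripper_width: 0.298
gripper_force: 0.0
```

```bash
python3 -m handwheel '[[1,-1,-5,0,0],[1,-1,-5,0,0],[1,0,-5,0,0],[1,0,-5,0,0],[1,0,-5,0,0],[1,0,-5,0,0],[1,0,-5,0,0],[1,0,-5,0,0]]'; python3 -m handwheel '[[1,0,-5,0,0],[1,0,-5,0,0],[1,0,-5,0,0],[1,0,-5,0,0],[1,0,-3,0,0],[1,0,-1,0,0],[1,0,0,0,0],[1,0,0,0,0]]'
```

```text
time_s: 1.7
tool_pos: [510.8, -30.5, 260.5]
tool_rot: [-0.0, -0.0, 1.0, -0.0]
force: [0.0, -0.2, 0.2]
gripper_width: 0.003
gripper_force: 0.0
time_s: 2.5
tool_pos: [511.7, -266.1, 260.6]
tool_rot: [-0.0, -0.001, 1.0, 0.001]
force: [1.3, 0.1, -0.1]
gripper_width: 0.006
gripper_force: 0.0
```

```bash
python3 -m handwheel '[[1,-1.4,-2.9,0,0],[1,0,0,4,0],[1,0,0,4,0],[1,0,0,3,0],[1,0,0,0,0],[1,0,0,0,0]]'; python3 - <<'E'
from plant import optics
import cv2,numpy as np
a=optics.capture("side")["img"][180:370,190:390,::-1]
cv2.imwrite("pics/s2.png",cv2.resize(a,None,fx=3,fy=3,interpolation=cv2.INTER_CUBIC))
E
```

```text
time_s: 3.1
tool_pos: [526.3, -295.4, 151.3]
tool_rot: [0.0, -0.002, 1.0, 0.001]
force: [0.5, 0.2, 0.4]
gripper_width: 0.008
gripper_force: 0.0
```

View pics/s2.png

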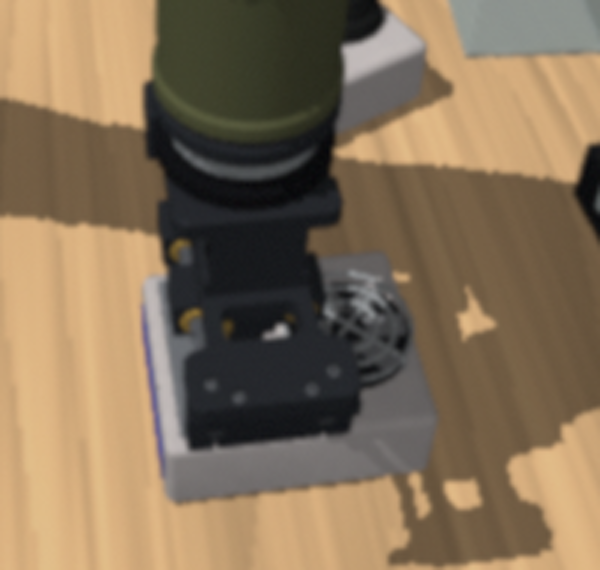

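The gripper is above the black-dot side of the fan box, body around (270,390) in the crop, clear of the guard. Lower beside the toggle.

```bash
python3 -m handwheel '[[1,0,0,2.5,0],[1,0,0,2.2,0],[1,0,0,0,0],[1,0,0,0,0]]'; python3 -m handwheel '[[1,0,1,0,0],[1,0,0.5,0,0],[1,0,0.3,0,0],[1,0,0.3,0,0],[1,0,0.3,0,0],[1,0,0,0,0]]'
```

```text
time_s: 3.55
tool_pos: [526.5, -297.4, 105.4]
tool_rot: [0.001, -0.0, 1.0, -0.0]
force: [0.0, -0.0, 1.1]
gripper_width: 0.009
gripper_force: 0.0
time_s: 4.15
tool_pos: [525.7, -275.3, 104.4]
tool_rot: [0.001, 0.0, 1.0, -0.001]
force: [-0.7, -5.2, 3.0]
gripper_width: 0.002
gripper_force: 2.4
```

```bash
python3 -m handwheel '[[1,0,0.4,0,0],[1,0,0.4,0,0],[1,0,0,0,0]]';python3 -m handwheel '[[1,0,0.4,0,0],[1,0,0.3,0,0],[1,0,0,0,0]]'
```

```text
time_s: 4.45
tool_pos: [525.5, -264.5, 103.7]
tool_rot: [0.0, -0.0, 1.0, 0.001]
force: [0.1, -0.9, 0.9]
gripper_width: 0.007
gripper_force: 0.2
time_s: 4.75
tool_pos: [525.3, -256.9, 103.3]
tool_rot: [-0.0, -0.001, 1.0, 0.001]
force: [0.6, 0.1, 0.0]
gripper_width: 0.01
gripper_force: 0.0
```

Force dropped to zero: snapped over. Withdraw back, up, and aside for a look.

```bash
python3 -m handwheel '[[1,0,-1.5,0,0],[1,0,-1.5,0,0],[1,0,0,-4,0],[1,0,0,-5,0],[1,0,0,-5,0],[1,4,-4,0,0],[1,5,-4,0,0],[1,2,-4,0,0]]';python3 -m handwheel '[[1,0,-4,0,0],[1,0,-4,0,0],[1,0,0,0,0],[1,0,0,0,0]]'; python3 - <<'E'
from plant import optics
import cv2
a=optics.capture("top")["img"][120:260,90:410,::-1]
cv2.imwrite("pics/t2.png",cv2.resize(a,None,fx=2.5,fy=2.5,interpolation=cv2.INTER_CUBIC))
E
```

```text
time_s: 5.55
tool_pos: [426.8, -397.5, 244.2]
tool_rot: [-0.001, 0.001, 1.0, -0.0]
force: [0.7, 0.4, 0.6]
gripper_width: 0.002
gripper_force: 0.0
time_s: 5.95
tool_pos: [429.3, -477.3, 243.2]
tool_rot: [-0.0, 0.002, 1.0, 0.0]
force: [0.3, 0.5, -0.2]
gripper_width: 0.003
gripper_force: 0.0
```

View pics/t2.png

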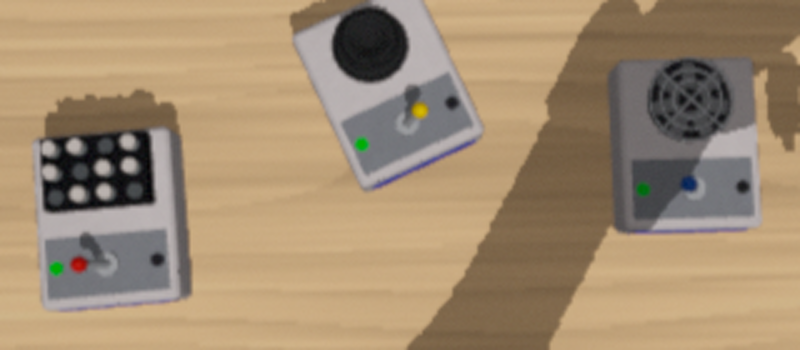

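The blue cap is now at (689,184), left of its pivot (695,188). That puts it at y ≈ -231, the on end, as expected. Red is still on at (79,264), yellow still off at (420,110), and the arm is clear.

```bash
python3 -c "
from plant import job;print(job.job_done())"
```

```text
the job is handed in; nothing more can be done
None
```

The fan's blue switch is flipped to its on side, the heater and mixer switches are as they were, the arm is clear, and the job was handed in at about 6 s of the 29 s allowed; no verdict was returned.

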